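# Close a two-part plaster mould in the ratchet clamp and keep the trigger squeezed

## Robot

A 6-joint arm with a two-finger parallel gripper is mounted at the origin on a cart in front of the work surface, level with it; the furniture and walls round the work are solid. World frame = base frame: x ahead of the robot, y to its left, z up, the work surface at z = 0. Lengths are in m, angles in degrees, forces in N, time in s.
With the tool pointing down it reaches from about 0.375 to 0.9 m from the base axis. Payload 3.1 kg.
Tool frame: the origin (TCP) lies where the fingers leave the gripper's body, on its centre line; the fingertips stand bot.tips_ahead ahead of it and the grasp point (between the pads) lies 51 mm ahead of it (bot.tips_ahead is the distance from the TCP to the fingertips, in m); z points along the fingers, x is the direction in which the jaws open and shut, and the axes are right-handed (so a half turn about z gives the same grasp; the last joint's range is limited). The gripper opens to 87 mm and grips with 3 to 60 N. Pads are 19 mm wide; open, the fingers measure 117 mm over their backs; the gripper's body (75 mm by 190 mm) begins 51 mm behind the grasp point.
Start: joints at [-81.159, 30.224, 82.088, -0, 67.689, -10.227], TCP at [0.204, -0.591, 0.292] pointing down, gripper open.
Joint ranges: [-176.69, 176.69], [-43.24, 126.21], [12.49, 139.97], [-82, 262], [0, 151.66], [-163.58, 163.58]. Speed limits (degrees/s): [159.86, 159.86, 180, 180, 180, 180].

## Interface

Orientations are given as a 3x3 rotation matrix whose columns are the frame's x, y, z axes.
In Python, from rig import bot, vision, nets gives the robot as it stands.
- The arm moves only by the tool play_rows, never from a script. Its argument "series" is a list of rows, each an object of numbers: "tx", "ty", "tz": the shift along the world's x, y, z as a fraction of full scale; "turn": the turn about the world's z as a fraction of full scale. A call has 1 to 10 rows; each row shifts and turns the commanded pose from where the row before left it; what a row does not reach is not made up. Full scale, the value 1, is 0.8 m for a shift and 60 degrees for a turn. A row lasts 1/10 s, in which the tool goes at most 50 mm and 8.59 degrees, less where a joint would pass 70% of its speed; a pose out of reach is approached as far as the arm can. A call with a number of a shift or a turn outside -1 to 1 is refused whole. A call with a gripper value outside its range is refused whole. "gripper" is the opening, from 0 (shut) to 1 (fully open), set as the call begins (left out, the last holds). The fingers move at their own pace and stop on an object; the grip force is fixed at half the most. Time passes only in rows, so rows that do not move let the fingers close. It gives the time, the measured TCP pose, the force and the opening at its end, in the units of the state.
- bot.read_state(): the state, without advancing time (a new reading comes with each control period).
- vision.capture(name): name is "scene" or "top"; returns a dict with "pixels" (384x512x3 uint8, blue, green, red), "fx", "fy", "cx", "cy" (pixels), "extrinsics" (4x4, takes a point from camera to world coordinates). Camera axes: x right, y down, z forward; pixel columns grow to the right and rows downward; lengths in m; the calibration is good to about 2 mm. A picture is of the moment at which its call begins. There is no depth.
- bot.hand_in(): hands the job in, once; it reports no verdict.
Trained networks look in a picture, given as the dict that the camera call returned (one of the last four; its "shot" number tells which), for a name from the list of things; names that differ only in an ending like _2 or _b are one class to them, and where a whole thing is asked for, a point or a joint stands for the part that bears it (a point fixed in the world has none). Each returns a list of dicts, best first, with "confidence" (0 to 1); they miss things now and then, are a little off and sometimes report something else, mostly with a low value. They report only what shows in the picture. A call takes as long as a camera call. They do not tell look-alikes from the thing itself.
- nets.look_for(picture, query): "at" ([column, row] as shares, 0 to 1, of the picture: columns of its width, rows of its height, amid what is visible of it).
- nets.masks_of(picture, query): "region" (384x512 bool, what is visible of it) and "at" ([column, row] as shares, 0 to 1, of the picture: columns of its width, rows of its height, amid what is visible of it).
The state is a dict: "time_s": time; "joint_positions": joint angles; "qvel": joint speeds; "tau": joint torques, N m; "position": TCP position; "tcp_rot": TCP orientation; "force": force on the tool from outside, world axes, zero at the start; "moment": the same for the moment, N m; "opening": opening from 0.0 (shut) to 1.0 (fully open).
Only numpy, scipy, OpenCV 4.12 (cv2) and the standard library are available. Lean on these libraries where they do the work, as an engineer would, in place of code of your own. Each camera call takes 0.05 s, during which the arm holds its last target.

## Task

Slide the clear splash guard off the clamp's trigger, all the way along its track until it stands in front of the mould. Then pump the clamp's black trigger against its handle, until the sprung foot has pressed the two plaster mould halves tight together against the stop and the foot's stem has sunk a few millimetres into its cup, but stop before the black gauge ring on the stem is swallowed, or the plaster may be crushed. Finish while holding: the gripper still squeezing the trigger fully home around trigger and handle; work the clamp by its trigger alone, do not touch the mould or push the bar, and leave everything else on the bench where it is.

Things in the scene. Friction and masses are not known exactly. Their poses are not given: they have to be found in the camera images.
- clamp_station: plywood board 230 x 420 x 18 mm, fixed on the bench, yaw varies. Origin: on the bench under the bar, midway along it; x away from the robot (board x -150 to +80 mm), y along the bar from the trigger end to the stop, z up. Bar axis: x = 0, 60 mm above the bench. Mould at y +50 to +170 mm between strips 12 mm high; trigger and handle stick out to -x at about y = -100 mm.
- guard (a joint): travel of the clear splash guard, m: 0 = covering trigger and handle (starts 0 to 0.02), grows along the station's +y, 0.19 = fully aside in front of the mould. Needs about 3 N, stays where left. Upright panel 170 mm wide at station x = -138 mm with a lip 76 mm deep, 161 to 165 mm above the bench, over the trigger, which cannot be reached before it is aside.
- guard_knob (a point): middle of the gripping head of the guard's round black knob, which stands upright on the guard's lip: head 26 mm in diameter, from 15 to 34 mm above the lip (180 to 199 mm above the bench); this point is 190 mm above the bench.
- handle: the clamp's fixed handle: a black bar 12 mm thick (station y), 28 mm tall, sticking out level along the station's -x from x = -40 to -118 mm, from 46 to 74 mm above the bench. Its origin and axes are those of the clamp station (origin not on the handle).
- handle_grip (a point): point on the handle's centre line (middle of its 12 mm thickness, 60 mm above the bench, station x = -90 mm), level with the place where the trigger is squeezed. The face to press lies 6 mm from it towards the station's -y.
- trigger_angle (a joint): trigger angle, rad: 0 = sprung out, 0.28 = squeezed home on its stop. Turns about an upright pin 60 mm from the squeezing place, which moves 17 mm towards the handle. Takes 2 to 4 N there idle, up to 20 N when clamping. A full squeeze moves the bar 6 mm; let go, it drops back 1 mm: 5 mm net, one tooth. Starting above 0.03 or stopping below 0.24 may gain no tooth.
- trigger: trigger with its black finger bar, 10 mm thick, 28 mm tall, 56 mm long, on the station's +y side of the handle. Handle and trigger measure 47 mm over their outsides sprung out, 31 mm squeezed. Only the trigger moves: the squeezed pair's middle is 9 mm towards station +y from handle_grip; sprung out, the trigger's outer face is 32 mm from that middle. Origin: pivot pin, at bench height.
- trigger_pad (a point): point on the outer face (towards the station's +y) of the trigger's finger bar where it is squeezed, 60 mm above the bench. From above, the fingers straddle handle and trigger, one on this face, one on the handle's far face; nothing stands within 25 mm of either.
- push_bar: the clamp's toothed steel bar, 14 x 14 mm, with the spring cup and the foot it carries. Its origin starts at the station's origin and moves with the bar along the station's +y (range 0 to 45 mm, starts at 0). The holding pawl keeps it from going back.
- foot_face (a point): centre of the foot's rubber face, a disc 44 mm in diameter that presses on mould_b's outer face, 60 mm above the bench.
- foot (a joint): how far the sprung foot is pushed into its cup, m: 0 = out (16 mm of bare stem shows), 0.016 = bottomed. Force on the mould = 3 N + 2.4 N per mm. The black gauge ring on the stem starts to enter the cup at 0.0105 and is in at 0.0125. While pushing the loose halves along it may go in up to 1.5 mm.
- mould_a: plaster mould half next to the stop, loose, 80 (x) x 38 (y) x 76 mm tall, with half of the round pouring gate in its top. Origin at the centre of its underside, axes as the station's. Its parting face looks to -y.
- mould_b: the other plaster mould half, same size, next to the foot, parting face to +y; loose. It starts 3 to 5.5 mm short of mould_a; when the mould is closed its origin lies 38 mm from mould_a's.
- stop_jaw: grey steel stop, 80 mm wide, 66 mm high with a rubber face, bolted to the board. Origin at the foot of its face, which looks to -y. Its place along the board varies, so that the foot has 9 to 27 mm in all to travel before the mould is tight.
- register_key: bystander: plaster cone, 30 mm wide, 21 mm high, on the board behind the bar; origin under its centre.
- pencil: bystander: flat red carpenter pencil, 160 mm long, lying along the far edge of the board; origin under its middle.
- mixing_bowl: bystander: blue rubber plaster bowl, 123 mm wide, 62 mm high, to the left of the board; origin under its centre.
- lidded_jar: bystander: white screw-lid jar, 50 mm wide, 72 mm high, to the right of the board; origin under its centre.
- mallet: bystander: wooden mallet, 258 mm long, 66 mm high, lying to the right of the board; origin under its middle.
There are look-alikes about, which are no part of the job. What is shaped like the mould_b but green or purple is not meant.

How it is judged:
By the outcome, as a careful person would: the job done as asked, in the order asked, and still so for the second after the job is handed in, while the arm keeps its last pose, push and grip.
It also fails if it takes over 58 s, if anything falls off the work surface, if the arm or the gripper's body presses on something with over 40 N, if the wrist force passes 120 N, or if a joint passes its speed limit or range.

## Working session

There is one attempt and no reset: what is moved stays moved. The work goes in short steps, Python scripts to look and compute and a tool call to move; the robot and the scene stay as the last step left them, time stands still between calls to the robot, and variables do not carry over. Pictures are saved under pics/ and viewed, and the job is handed in when it is done.

Besides the shell and the picture viewer there is one more tool, called by a JSON object that holds its "api" and its "payload". play_rows: Moves the arm, as the interface text tells. Shift numbers are shares of 0.8 m and turn numbers shares of 60 degrees, none past 1 either way. Its arguments: {"type":"object","properties":{"series":{"type":"array"},"gripper":{"type":"number"}},"required":["series"]}

```bash
ls; mkdir -p pics
python3 - <<'E'
from rig import bot,vision,nets
import cv2,numpy as np
s=bot.read_state(); print(s['time_s'],s['position'],s['tcp_rot'],s['opening'],bot.tips_ahead)
for n in ['scene','top']:
    p=vision.capture(n); cv2.imwrite(f'pics/{n}0.png',p['pixels']); print(n,p['fx'],p['cx'],p['cy'],np.round(p['extrinsics'],3).tolist())
    for q in ['guard_knob','handle_grip','trigger_pad','foot_face','mould_a','mould_b','stop_jaw','register_key','pencil','handle']:
        r=nets.look_for(p,q); print(q,[(round(d['at'][0]*512),round(d['at'][1]*384),round(d['confidence'],2)) for d in r])
E
```

```text
pics
0.0 [ 0.2040962  -0.59012471  0.29128705] [[ 3.26677595e-01 -9.45135766e-01 -3.64283747e-04]
 [-9.45133484e-01 -3.26677617e-01  2.10540321e-03]
 [-2.10889522e-03 -3.43491291e-04 -9.99997717e-01]] 1.0032469764674967 0.0697
scene 406.5644028152487 253.87460835797566 189.58682902983776 [[0.166, 0.877, -0.452, 1.143], [0.986, -0.141, 0.089, -0.061], [0.015, -0.46, -0.888, 1.315], [0.0, 0.0, 0.0, 1.0]]
guard_knob [(206, 179, 0.66)]
handle_grip [(198, 204, 0.5), (275, 218, 0.41)]
trigger_pad []
foot_face [(252, 220, 0.61)]
mould_a [(277, 220, 0.96), (262, 221, 0.92), (326, 207, 0.84), (288, 221, 0.66), (325, 165, 0.65), (243, 156, 0.59)]
mould_b [(277, 220, 0.96), (262, 221, 0.92), (326, 207, 0.84), (288, 221, 0.66), (325, 165, 0.65), (243, 156, 0.59)]
stop_jaw [(288, 220, 0.74)]
register_key [(209, 242, 0.59), (362, 157, 0.3)]
pencil [(261, 240, 0.58)]
handle [(201, 207, 0.49)]
top 416.75585904557164 254.00478708415162 194.32002996371853 [[-0.004, -0.988, 0.153, 0.325], [-1.0, 0.004, -0.002, 0.042], [0.001, -0.153, -0.988, 1.516], [0.0, 0.0, 0.0, 1.0]]
guard_knob [(293, 208, 0.9)]
handle_grip [(297, 185, 0.19)]
trigger_pad [(256, 175, 0.44)]
foot_face []
mould_a [(170, 229, 0.88), (230, 172, 0.87), (183, 182, 0.8), (251, 249, 0.59)]
mould_b [(170, 229, 0.88), (230, 172, 0.87), (183, 182, 0.8), (251, 249, 0.59)]
stop_jaw [(222, 173, 0.62), (255, 176, 0.29)]
register_key []
pencil []
handle []
```

Run:
```python
import cv2
a=cv2.imread('pics/scene0.png'); b=cv2.imread('pics/top0.png')
cv2.imwrite('pics/s1.png',cv2.resize(a[130:280,150:350],(800,600),interpolation=cv2.INTER_CUBIC))
cv2.imwrite('pics/t1.png',cv2.resize(b[120:270,150:350],(800,600),interpolation=cv2.INTER_CUBIC))
```

```text
(no output)
```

View pics/scene0.png

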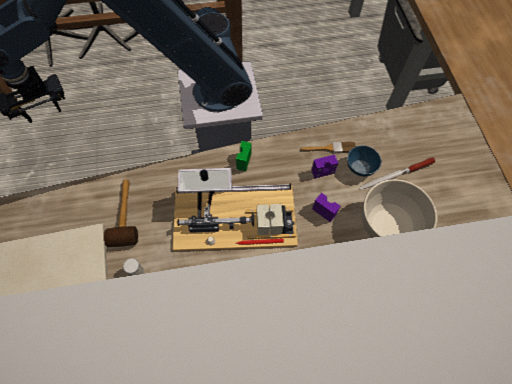

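View pics/top0.png

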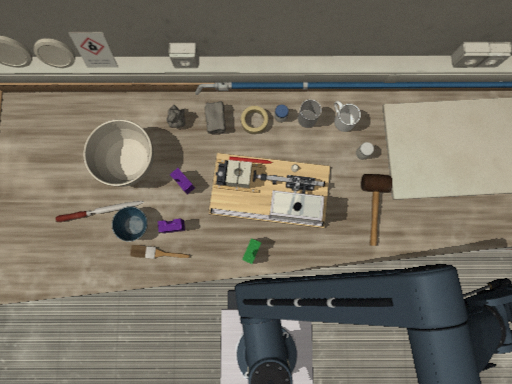

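```bash
sleep 1
```

```text
(no output)
```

View pics/s1.png

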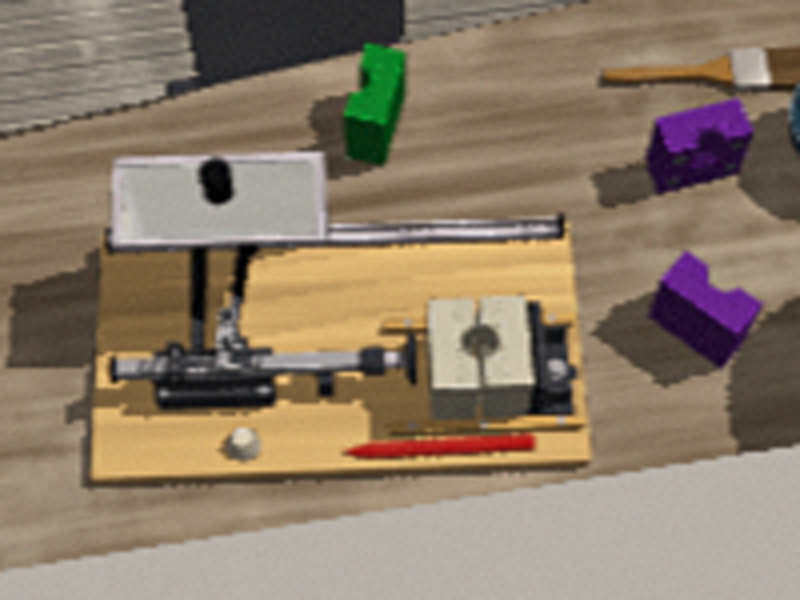

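View pics/t1.png

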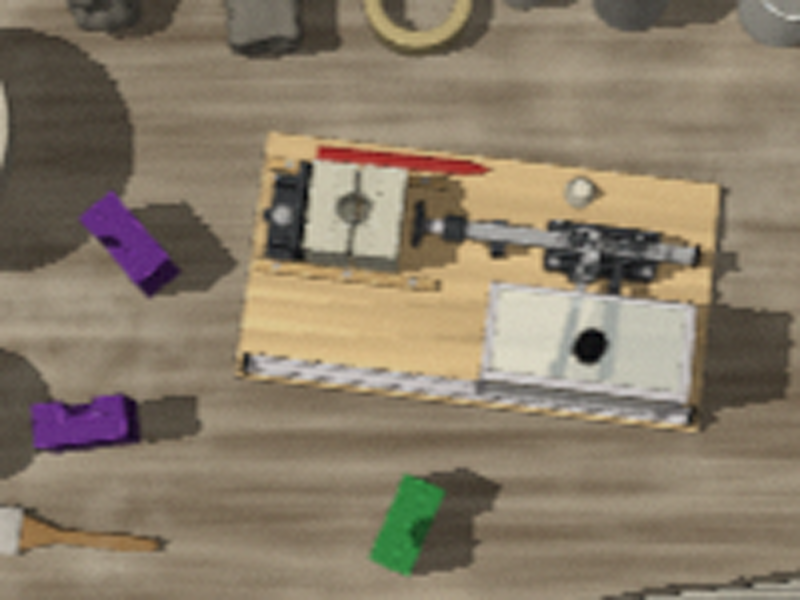

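```bash
cat > h.py <<'E'
import numpy as np,cv2
from scipy.optimize import least_squares
def proj(p,X):
    T=np.linalg.inv(p['extrinsics']); c=T[:3,:3]@np.asarray(X)+T[:3,3]
    return np.array([p['fx']*c[0]/c[2]+p['cx'],p['fy']*c[1]/c[2]+p['cy']])
def onz(p,uv,z):
    E=p['extrinsics']; d=E[:3,:3]@np.array([(uv[0]-p['cx'])/p['fx'],(uv[1]-p['cy'])/p['fy'],1]); o=E[:3,3]
    return o+d*(z-o[2])/d[2]
def st(pose,X):
    a=pose[2]; return np.array([pose[0]+np.cos(a)*X[0]-np.sin(a)*X[1],pose[1]+np.sin(a)*X[0]+np.cos(a)*X[1],X[2]])
def inv(pose,X):
    a=pose[2]; d=np.array(X[:2])-pose[:2]; return np.array([np.cos(a)*d[0]+np.sin(a)*d[1],-np.sin(a)*d[0]+np.cos(a)*d[1],X[2]])
E
python3 - <<'E'
from h import *
from rig import bot,vision,nets
P={n:vision.capture(n) for n in ['top','scene']}
C=[('top',80,210,268,132),('top',80,-210,718,185),('top',-150,-210,698,430),('top',-150,210,238,378)]
for n,x,y,u,v in C: print(x,y,onz(P[n],(u/4+150,v/4+120),.018))
def f(q):
    return np.concatenate([proj(P[n],st(q,(x,y,.018)))-np.array([u/4+150,v/4+120]) for n,x,y,u,v in [(c[0],c[1]/1e3,c[2]/1e3,c[3],c[4]) for c in C]])
r=least_squares(f,[.5,0,0]); print(r.x,np.rad2deg(r.x[2]),r.fun)
q=r.x
for x,y in [(80,-210),(80,210),(-150,210),(-150,-210)]:
    u=proj(P['scene'],st(q,(x/1e3,y/1e3,.018))); print('scene',x,y,(u-[150,130])*4)
for n in P:
    for d in nets.masks_of(P[n],'guard_knob')[:1]:
        print(n,d['confidence'],d['region'].sum(), np.argwhere(d['region']).mean(0)[::-1])
a=[np.array([583,345])/4+[150,120],np.array([217,181])/4+[150,130]]
b=[np.array([590,345])/4+[150,120]]
for uv in a[:1]+b: print(onz(P['top'],uv,.19),inv(q,onz(P['top'],uv,.19)))
print(onz(P['scene'],a[1],.19),inv(q,onz(P['scene'],a[1],.19)))
for n,o in (('top',(150,120)),('scene',(150,130))):
    im=P[n]['pixels'].copy()
    im=cv2.resize(im[o[1]:o[1]+150,o[0]:o[0]+200],(800,600),interpolation=cv2.INTER_CUBIC)
    def pt(X,c): 
        u=(proj(P[n],st(q,X))-o)*4; cv2.circle(im,tuple(int(t) for t in u),3,c,-1)
    for x in(-.15,.08):
        for y in(-.21,.21): pt((x,y,.018),(0,0,255))
    for y in np.arange(-.2,.21,.05): pt((0,y,.06),(255,0,0))
    pt((-.118,-.1,.06),(0,255,0));pt((-.09,-.1,.06),(0,255,0))
    cv2.imwrite(f'pics/{n}_fit.png',im)
E
```

```text
80 210 [0.71126523 0.17533174 0.018     ]
80 -210 [ 0.65970257 -0.23875382  0.018     ]
-150 -210 [ 0.434681 -0.213659  0.018   ]
-150 210 [0.48318387 0.20020571 0.018     ]
[ 0.60704053 -0.02335503 -0.11771862] -6.744779868601431 [-0.12595403  0.03060564  0.67316371 -0.56632516  0.18452215  0.35180213
 -0.72266404  0.12445238]
scene 80 -210 [ 82.70154249 478.98516577]
scene 80 210 [585.20782408 457.93104309]
scene -150 210 [560.56991706 216.92812421]
scene -150 -210 [ 94.19791162 233.98622904]
top 0.7 1536 [296.15885417 207.19791667]
scene 0.61 1207 [203.87075394 179.53521127]
[ 0.49049347 -0.09413726  0.19      ] [-0.10742731 -0.08398045  0.19      ]
[ 0.49047228 -0.09974906  0.19      ] [-0.10678926 -0.0895559   0.19      ]
[ 0.49558103 -0.09459848  0.19      ] [-0.10232079 -0.08384096  0.19      ]
```

```bash
sleep 0
```

```text
(no output)
```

View pics/top_fit.png

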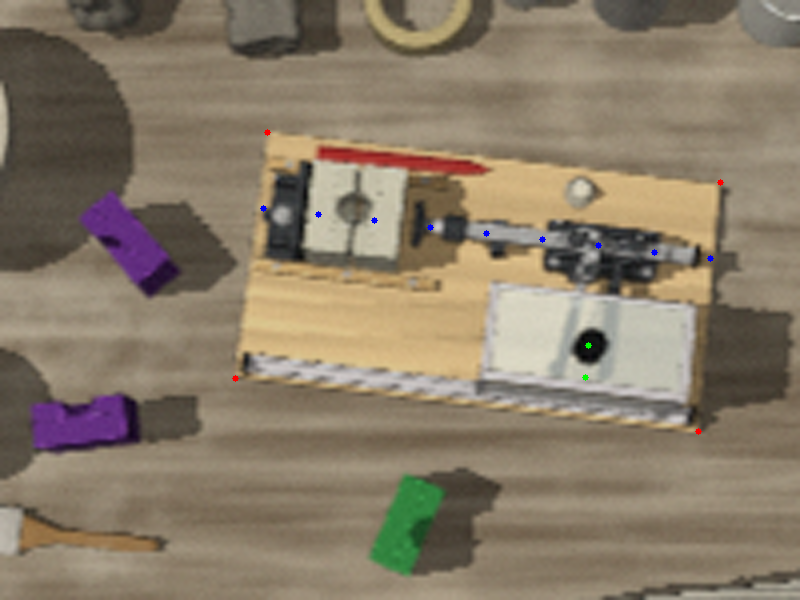

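View pics/scene_fit.png

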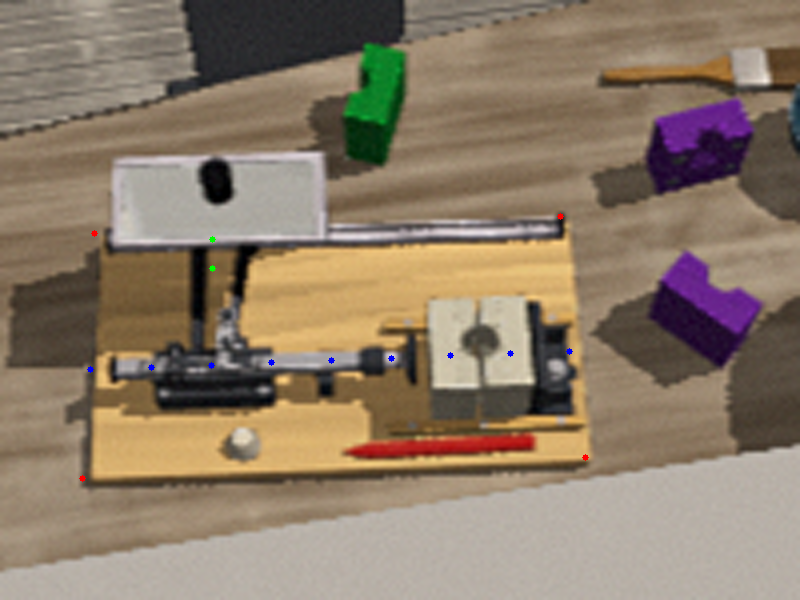

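Run:
```python
from h import *
from rig import bot,vision,nets
import json
P={n:vision.capture(n) for n in ['top','scene']}
O={'top':(150,120),'scene':(150,130)}
px=lambda n,u,v:(np.array([u,v])+.5)/4-.5+O[n]
C=[('top',80,210,268,132),('top',80,-210,718,185),('top',-150,-210,698,430),('top',-150,210,238,378),
('scene',80,-210,92,477),('scene',80,210,589,460),('scene',-150,210,570,222)]
def f(q,ns):
    return np.concatenate([proj(P[n],st(q,(x/1e3,y/1e3,.018)))-px(n,u,v) for n,x,y,u,v in C if n in ns])
for ns in (['top'],['scene'],['top','scene']):
    r=least_squares(f,[.5,0,0],args=(ns,)); print(ns,r.x,np.rad2deg(r.x[2]),r.fun.round(2))
q=r.x; json.dump(list(q),open('q.json','w'))
# knob dark blobs -> line of sight centroid of head + stem; triangulate
for n,(u,v) in {'top':(590,345),'scene':(217,181)}.items():
    c=px(n,u,v).astype(int); g=P[n]['pixels'][c[1]-12:c[1]+13,c[0]-12:c[0]+13].max(2)<70
    k,lab,stt,cen=cv2.connectedComponentsWithStats(g.astype(np.uint8)); l=lab[12,12]
    uv=cen[l]+c-12; print(n,uv,stt[l]); X=onz(P[n],uv,.188); print(X,inv(q,X))
```

```text
['top'] [ 0.60842882 -0.02200157 -0.11769361] -6.74334727503093 [-0.11  0.04  0.67 -0.56  0.17  0.34 -0.72  0.12]
['scene'] [ 0.60711674 -0.01823377 -0.12968176] -7.430217453760414 [-0.65 -0.05  0.7   0.37 -0.04 -0.48]
['top', 'scene'] [ 0.60807119 -0.0203729  -0.12170786] -6.973346915778182 [-0.44 -0.07  0.3  -0.23 -0.47  0.66 -1.3  -0.03 -1.11  0.79  0.29  0.25
 -0.93 -0.56]
top [297.19607843 206.21568627] [ 8 10  9  8 51]
[ 0.49083715 -0.09898894  0.188     ] [-0.10682224 -0.0922676   0.188     ]
scene [203.70422535 174.88732394] [ 9  8  8 11 71]
[ 0.49284183 -0.09621975  0.188     ] [-0.10516859 -0.08927551  0.188     ]
```

{"api": "play_rows", "payload": {"series": [{"tx":0.0225,"ty":0.0385,"turn":-0.027},{"tx":0.0225,"ty":0.0385,"turn":-0.027},{"tx":0.0225,"ty":0.0385,"turn":-0.027},{"tx":0.0225,"ty":0.0385,"turn":-0.027},{"tx":0.0225,"ty":0.0385,"turn":-0.027},{"tx":0.0225,"ty":0.0385,"turn":-0.027},{"tx":0.0225,"ty":0.0385,"turn":-0.027},{"tx":0.0225,"ty":0.0385,"turn":-0.027},{"tx":0.0225,"ty":0.0385,"turn":-0.027},{"tx":0.0225,"ty":0.0385,"turn":-0.027}], "gripper": 1}}

```text
invalid input
```

{"api": "play_rows", "payload": {"series": [{"tx":0.0225,"ty":0.0385,"turn":-0.027},{"tx":0.0225,"ty":0.0385,"turn":-0.027},{"tx":0.0225,"ty":0.0385,"turn":-0.027},{"tx":0.0225,"ty":0.0385,"turn":-0.027},{"tx":0.0225,"ty":0.0385,"turn":-0.027},{"tx":0.0225,"ty":0.0385,"turn":-0.027},{}]}}

```text
invalid input
```

Run:
```python
from h import *
from rig import bot,vision,nets
s=bot.read_state(); print(s['time_s'],s['position'],s['tcp_rot'],s['opening'],s['force'],s['joint_positions'])
for n,o in (('top',(150,120)),('scene',(150,110))):
    p=vision.capture(n); im=cv2.resize(p['pixels'][o[1]:o[1]+150,o[0]:o[0]+200],(800,600),interpolation=cv2.INTER_CUBIC)
    cv2.imwrite(f'pics/{n}2.png',im)
```

```text
1.4 [ 0.20419561 -0.59067234  0.29225046] [[ 3.26724756e-01 -9.45119534e-01 -2.77725667e-05]
 [-9.45119534e-01 -3.26724755e-01 -2.73317937e-05]
 [ 1.67578271e-05  3.51783689e-05 -9.99999999e-01]] 1.0034099062970319 [ 0.06333001  0.01990131 -0.47469419] [-8.11594866e+01  3.02224783e+01  8.20893084e+01 -1.95975692e-03
  6.76869105e+01 -1.02288441e+01]
```

View pics/scene2.png

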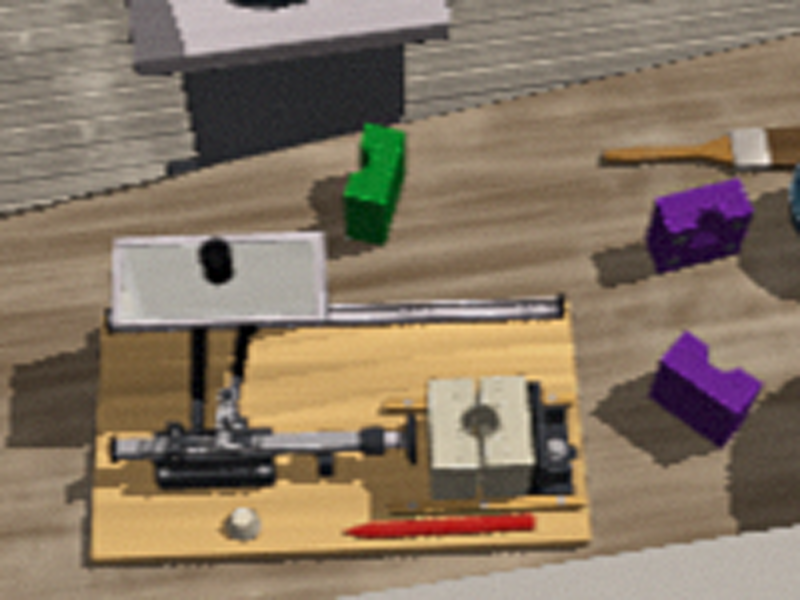

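View pics/top2.png

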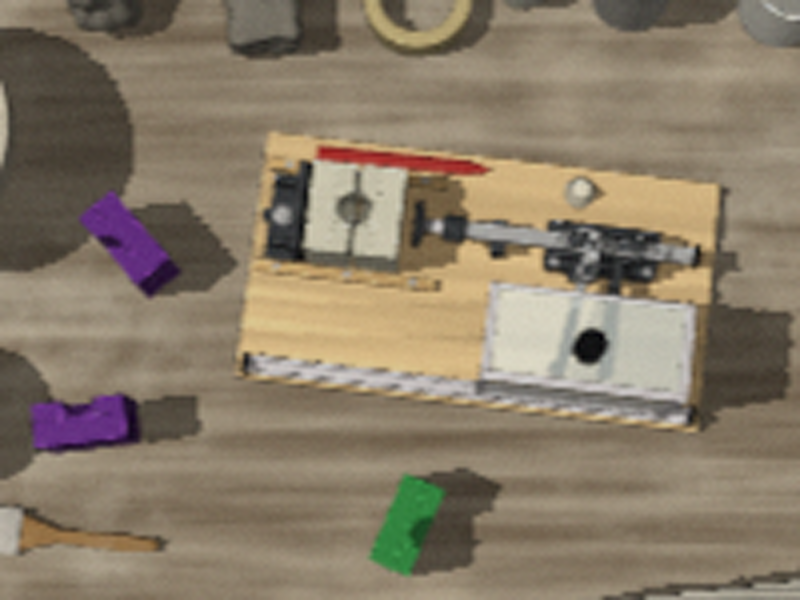

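{"api": "play_rows", "payload": {"series": [{"tx":0.0225,"ty":0.0385,"tz":0,"turn":-0.027},{"tx":0.0225,"ty":0.0385,"tz":0,"turn":-0.027},{"tx":0.0225,"ty":0.0385,"tz":0,"turn":-0.027},{"tx":0.0225,"ty":0.0385,"tz":0,"turn":-0.027},{"tx":0.0225,"ty":0.0385,"tz":0,"turn":-0.027},{"tx":0.0225,"ty":0.0385,"tz":0,"turn":-0.027},{"tx":0.0225,"ty":0.0385,"tz":0,"turn":-0.027},{"tx":0.0225,"ty":0.0385,"tz":0,"turn":-0.027},{"tx":0.0225,"ty":0.0385,"tz":0,"turn":-0.027},{"tx":0.0225,"ty":0.0385,"tz":0,"turn":-0.027}], "gripper": 1}}

```text
time_s: 2.5
position: [0.3848, -0.2815, 0.2925]
tcp_rot: [[0.049, -0.999, 0.001], [-0.999, -0.049, -0.0], [0.0, -0.0, -1.0]]
force: [-0.2, 0.1, 0.0]
opening: 1.002
```

{"api": "play_rows", "payload": {"series": [{"tx":0.0222,"ty":0.0383,"tz":0,"turn":-0.027},{"tx":0.0222,"ty":0.0383,"tz":0,"turn":-0.027},{"tx":0.0222,"ty":0.0383,"tz":0,"turn":-0.027},{"tx":0.0222,"ty":0.0383,"tz":0,"turn":-0.027},{"tx":0.0222,"ty":0.0383,"tz":0,"turn":-0.027},{"tx":0.0222,"ty":0.0383,"tz":0,"turn":-0.027},{"tx":0,"ty":0,"tz":0,"turn":0}], "gripper": 1}}

```text
time_s: 3.2
position: [0.4922, -0.0958, 0.2925]
tcp_rot: [[-0.115, -0.993, 0.002], [-0.993, 0.115, 0.001], [-0.001, -0.001, -1.0]]
force: [-0.7, 0.7, -0.1]
opening: 1.0
```

Run:
```python
from h import *
from rig import bot,vision,nets
for n,o in (('top',(170,120)),('scene',(120,90))):
    p=vision.capture(n); im=cv2.resize(p['pixels'][o[1]:o[1]+150,o[0]:o[0]+200],(800,600),interpolation=cv2.INTER_CUBIC)
    s=bot.read_state(); X=np.array(s['position'])
    for d in (0,bot.tips_ahead):
        u=(proj(p,X-[0,0,d])-o)*4+1.5; cv2.circle(im,tuple(int(t) for t in u),3,(0,255,0),-1)
    cv2.imwrite(f'pics/{n}3.png',im)
print(s['time_s'],X,s['tcp_rot'][0])
```

```text
3.3 [ 0.49086074 -0.09832475  0.29228318] [-1.16733633e-01 -9.93163247e-01 -1.52168196e-04]
```

View pics/scene3.png

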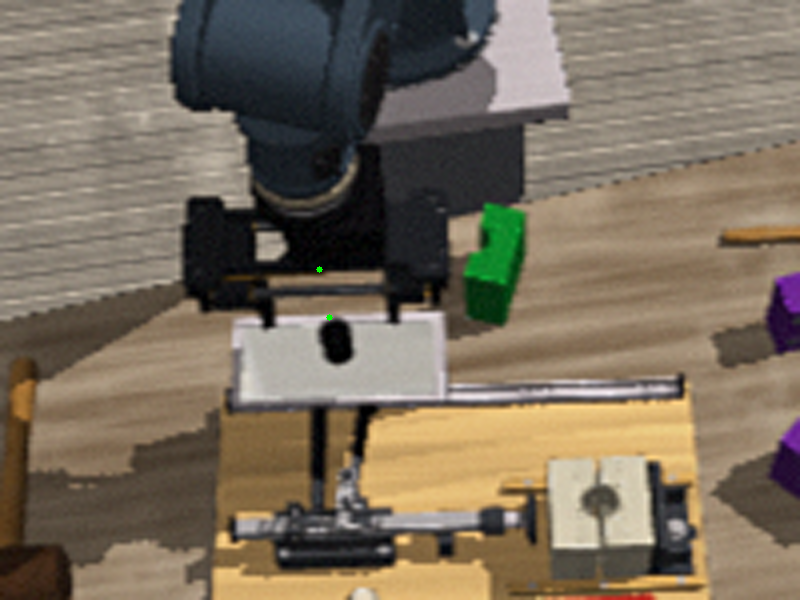

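View pics/top3.png

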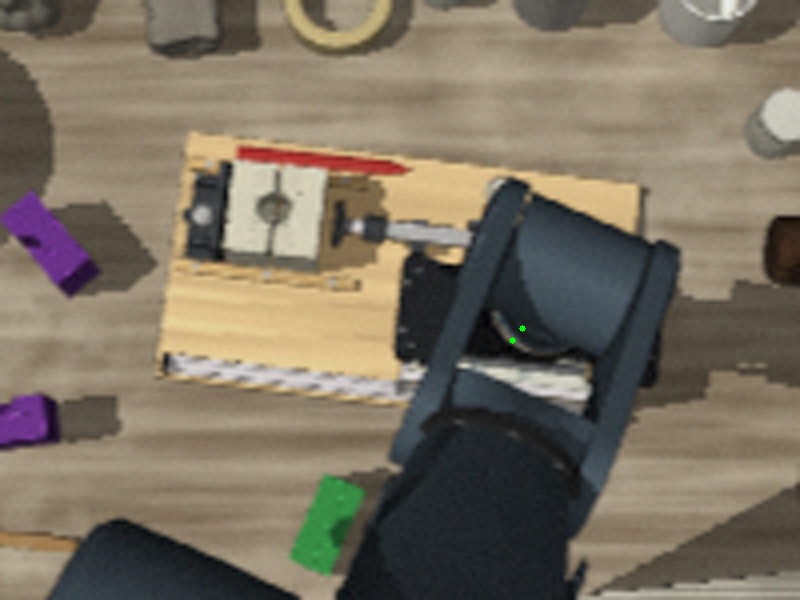

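{"api": "play_rows", "payload": {"series": [{"tx":0,"ty":0,"tz":-0.028,"turn":0},{"tx":0,"ty":0,"tz":-0.03,"turn":0},{"tx":0,"ty":0,"tz":0,"turn":0}], "gripper": 1}}

```text
time_s: 3.6
position: [0.4885, -0.0994, 0.2436]
tcp_rot: [[-0.121, -0.993, -0.006], [-0.993, 0.121, 0.002], [-0.002, 0.007, -1.0]]
force: [-0.5, 0.5, -0.2]
opening: 1.0
```

{"api": "play_rows", "payload": {"series": [{"tx":0,"ty":0,"tz":0,"turn":0},{"tx":0,"ty":0,"tz":0,"turn":0},{"tx":0,"ty":0,"tz":0,"turn":0},{"tx":0,"ty":0,"tz":0,"turn":0},{"tx":0,"ty":0,"tz":0,"turn":0}], "gripper": 0.37}}

```text
time_s: 4.1
position: [0.491, -0.0989, 0.2464]
tcp_rot: [[-0.119, -0.993, 0.001], [-0.993, 0.119, -0.001], [0.0, -0.001, -1.0]]
force: [0.1, -0.8, -0.2]
opening: 0.631
```

Run:
```python
from h import *
from rig import bot,vision,nets
for n,o in (('scene',(120,90)),):
    p=vision.capture(n); im=cv2.resize(p['pixels'][o[1]:o[1]+150,o[0]:o[0]+200],(800,600),interpolation=cv2.INTER_CUBIC)
    cv2.imwrite(f'pics/{n}4.png',im)
s=bot.read_state();print(s['time_s'],s['position'],s['force'],s['opening'])
```

```text
4.15 [ 0.49090697 -0.09886575  0.24626853] [-0.59320518  0.08151178 -0.5449817 ] 0.583995878846883
```

View pics/scene4.png

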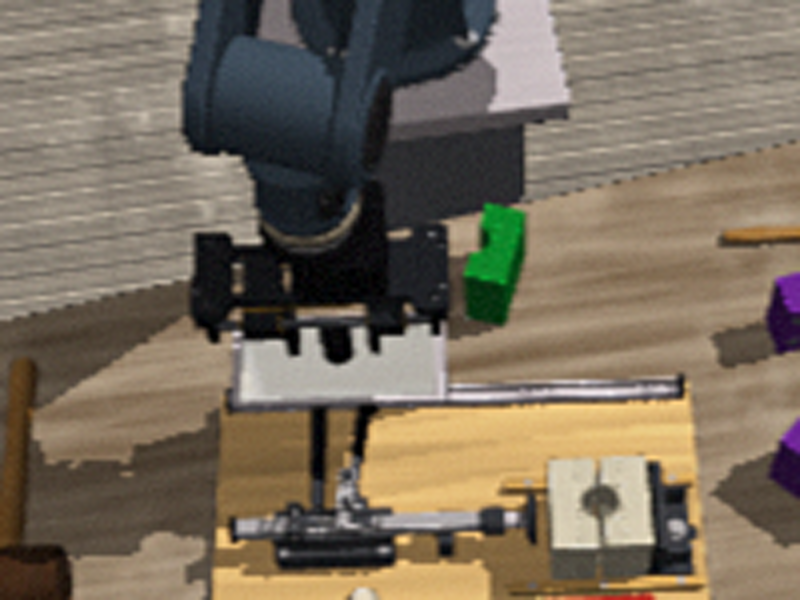

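{"api": "play_rows", "payload": {"series": [{"tx":0.0028,"ty":0.023,"tz":0,"turn":0},{"tx":0.0028,"ty":0.023,"tz":0,"turn":0},{"tx":0.0028,"ty":0.023,"tz":0,"turn":0},{"tx":0.0028,"ty":0.023,"tz":0,"turn":0},{"tx":0.0028,"ty":0.023,"tz":0,"turn":0},{"tx":0.0028,"ty":0.023,"tz":0,"turn":0},{"tx":0.0028,"ty":0.023,"tz":0,"turn":0},{"tx":0.0028,"ty":0.023,"tz":0,"turn":0},{"tx":0.0028,"ty":0.018,"tz":0,"turn":0},{"tx":0,"ty":0,"tz":0,"turn":0}], "gripper": 0.37}}

```text
time_s: 5.15
position: [0.511, 0.0643, 0.246]
tcp_rot: [[-0.117, -0.993, 0.0], [-0.993, 0.117, 0.001], [-0.001, -0.0, -1.0]]
force: [0.1, -0.3, 1.1]
opening: 0.366
```

Run:
```python
from h import *
from rig import bot,vision,nets
for n,o in (('scene',(120,90)),):
    p=vision.capture(n); im=cv2.resize(p['pixels'][o[1]:o[1]+150,o[0]:o[0]+200],(800,600),interpolation=cv2.INTER_CUBIC)
    cv2.imwrite(f'pics/{n}5.png',im)
s=bot.read_state();print(s['time_s'],s['position'],s['force'],s['opening'])
```

```text
5.2 [0.51068944 0.06358679 0.24580062] [ 0.442199    0.49273799 -0.13182243] 0.3692517361911694
```

View pics/scene5.png

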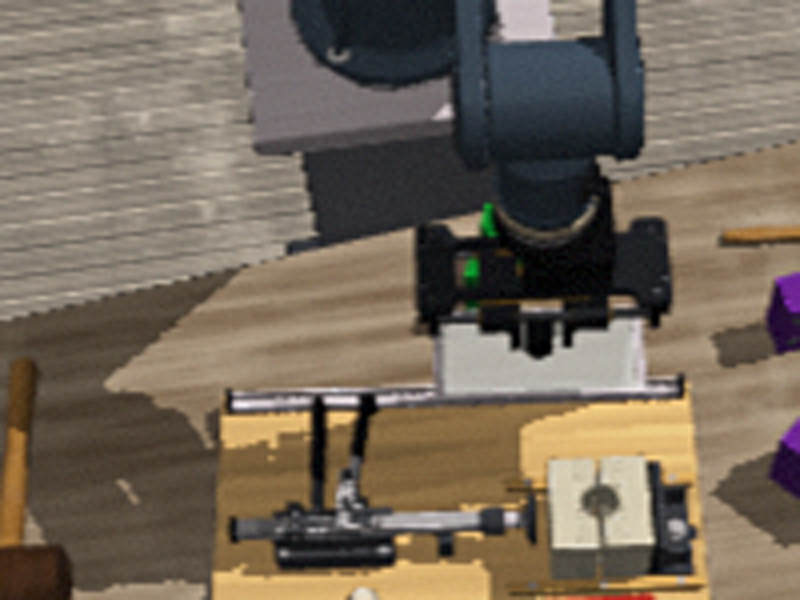

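{"api": "play_rows", "payload": {"series": [{"tx":0.0006,"ty":0.005,"tz":0,"turn":0},{"tx":0.0006,"ty":0.005,"tz":0,"turn":0},{"tx":0.0006,"ty":0.005,"tz":0,"turn":0},{"tx":0,"ty":0,"tz":0,"turn":0}], "gripper": 0.37}}

```text
time_s: 5.6
position: [0.5121, 0.0749, 0.2457]
tcp_rot: [[-0.12, -0.993, -0.001], [-0.993, 0.12, 0.0], [-0.0, 0.001, -1.0]]
force: [-0.6, -0.9, 0.0]
opening: 0.373
```

{"api": "play_rows", "payload": {"series": [{"tx":0.0006,"ty":0.005,"tz":0,"turn":0},{"tx":0,"ty":0,"tz":0,"turn":0}], "gripper": 0.37}}

```text
time_s: 5.8
position: [0.5126, 0.0791, 0.2458]
tcp_rot: [[-0.119, -0.993, -0.001], [-0.993, 0.119, 0.0], [-0.0, 0.001, -1.0]]
force: [-1.1, -0.5, -0.4]
opening: 0.37
```

{"api": "play_rows", "payload": {"series": [{"tx":0.0006,"ty":0.005,"tz":0,"turn":0},{"tx":0,"ty":0,"tz":0,"turn":0}], "gripper": 0.37}}

```text
time_s: 6.0
position: [0.5129, 0.0814, 0.2457]
tcp_rot: [[-0.117, -0.993, -0.002], [-0.993, 0.117, -0.004], [0.004, 0.001, -1.0]]
force: [-2.1, -7.8, 0.4]
opening: 0.372
```

{"api": "play_rows", "payload": {"series": [{"tx":0.0003,"ty":0.003,"tz":0,"turn":0},{"tx":0,"ty":0,"tz":0,"turn":0}], "gripper": 0.37}}

```text
time_s: 6.2
position: [0.513, 0.0818, 0.2456]
tcp_rot: [[-0.116, -0.993, -0.003], [-0.993, 0.116, -0.008], [0.009, 0.002, -1.0]]
force: [-3.3, -14.5, 0.0]
opening: 0.37
```

Run:
```python
from h import *
from rig import bot,vision,nets
for n,o in (('scene',(120,90)),):
    p=vision.capture(n); im=cv2.resize(p['pixels'][o[1]:o[1]+150,o[0]:o[0]+200],(800,600),interpolation=cv2.INTER_CUBIC)
    cv2.imwrite(f'pics/{n}6.png',im)
s=bot.read_state();print(s['time_s'],s['position'],s['force'],s['opening'])
```

```text
6.25 [0.5129697  0.08184026 0.24559976] [ -2.30683238 -13.9314816   -0.02742332] 0.3744839277520582
```

View pics/scene6.png

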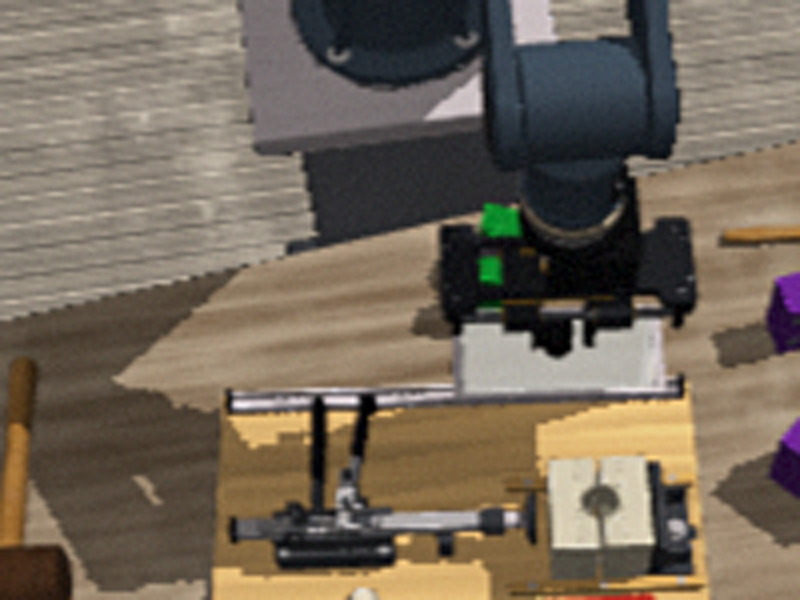

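{"api": "play_rows", "payload": {"series": [{"tx":-0.0008,"ty":-0.007,"tz":0,"turn":0},{"tx":0,"ty":0,"tz":0.03,"turn":0},{"tx":0,"ty":0,"tz":0.04,"turn":0},{"tx":0,"ty":0,"tz":0,"turn":0}], "gripper": 0.5}}

```text
time_s: 6.65
position: [0.5157, 0.0801, 0.3059]
tcp_rot: [[-0.12, -0.993, 0.01], [-0.993, 0.12, 0.001], [-0.002, -0.01, -1.0]]
force: [0.3, 0.6, 0.3]
opening: 0.492
```

```bash
cat > view.py <<'E'
from h import *
from rig import bot,vision,nets
import sys
tag=sys.argv[1]
for a in sys.argv[2:]:
    n,x,y,k=a.split(','); x,y,k=int(x),int(y),int(k)
    p=vision.capture(n); im=cv2.resize(p['pixels'][y:y+600//k,x:x+800//k],None,fx=k,fy=k,interpolation=cv2.INTER_CUBIC)
    cv2.imwrite(f'pics/{n}{tag}.png',im); cv2.imwrite(f'pics/{n}{tag}_raw.png',p['pixels'])
s=bot.read_state();print(s['time_s'],s['position'],s['force'],s['opening'])
E
python3 view.py 7 scene,160,150,5 top,200,130,5
```

```text
6.75 [0.51342163 0.08002382 0.30264674] [ 0.24136869 -0.39258407  0.47177697] 0.49946407469438675
```

View pics/scene7.png

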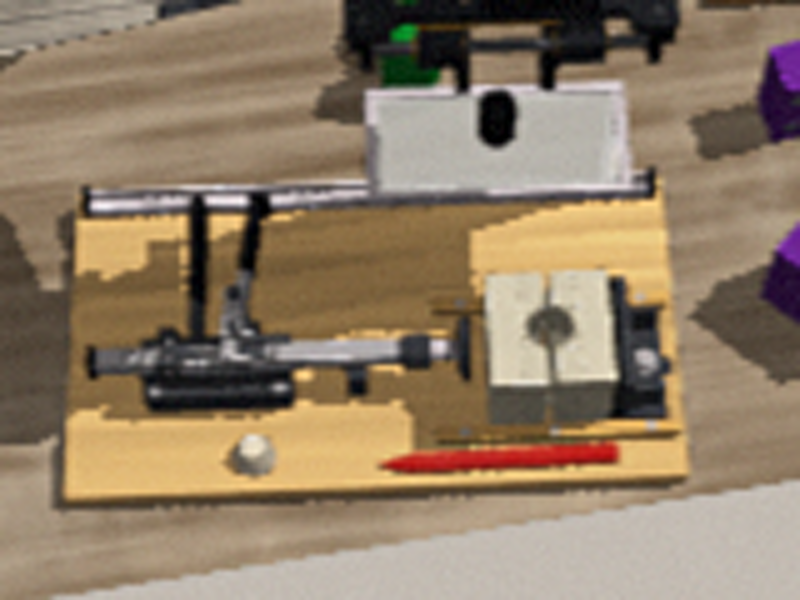

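View pics/top7.png

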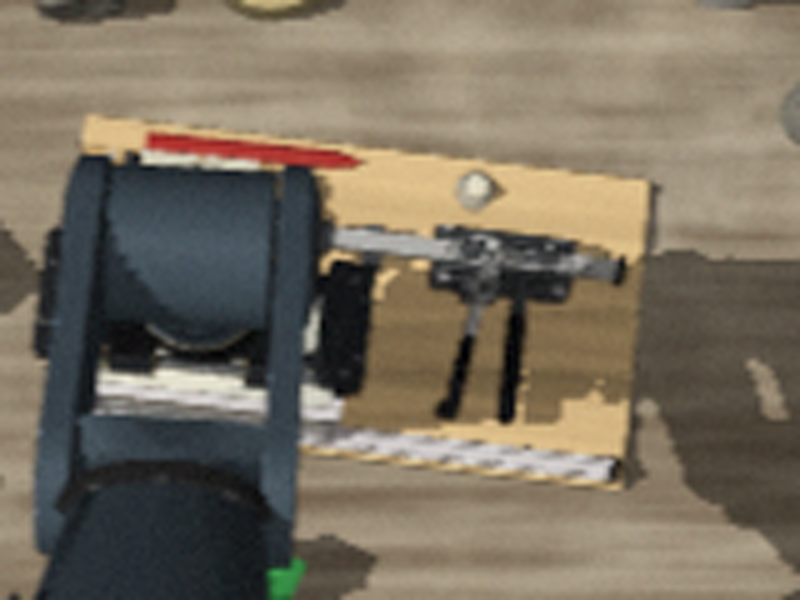

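Run:
```python
from h import *
from rig import vision,bot
import json
q=np.array(json.load(open('q.json')))
P={n:vision.capture(n) for n in ['top','scene']}
O={'top':(200,130),'scene':(160,150)}
px=lambda n,u,v:(np.array([u,v])+.5)/5-.5+O[n]
for n,u,v,l in [('top',506,418,'hout'),('top',517,305,'hin'),('top',445,412,'tout'),('top',467,340,'tin'),('scene',199,200,'hout'),('scene',198,330,'hin'),('scene',260,200,'tout'),('scene',245,270,'tin')]:
    X=onz(P[n],px(n,u,v),.074 if n=='top' else .07); print(n,l,X.round(4),inv(q,X).round(4))
for n,w in (('top',(298,188,308,216)),('scene',(192,188,206,220))):
    g=cv2.cvtColor(P[n]['pixels'],cv2.COLOR_BGR2GRAY)
    x0,y0,x1,y1=w
    print(n); 
    for r in range(y0,y1,3): print(r,g[r,x0-16:x1+16 if n=='scene' else x1+4])
```

```text
top hout [ 0.4806 -0.1231  0.074 ] [-0.1141 -0.1175  0.074 ]
top hin [ 0.5602 -0.1325  0.074 ] [-0.0339 -0.1171  0.074 ]
top tout [ 0.4849 -0.0808  0.074 ] [-0.1149 -0.0749  0.074 ]
top tin [ 0.5355 -0.097   0.074 ] [-0.0627 -0.0849  0.074 ]
scene hout [ 0.4802 -0.1209  0.07  ] [-0.1147 -0.1153  0.07  ]
scene hin [ 0.5773 -0.1318  0.07  ] [-0.0171 -0.1144  0.07  ]
scene tout [ 0.4869 -0.0795  0.07  ] [-0.1131 -0.0734  0.07  ]
scene tin [ 0.5383 -0.0959  0.07  ] [-0.0601 -0.0834  0.07  ]
top
188 [107 112 111 112 106  92  94  84  70  45  31  39  59  68  50  62  59  38
  27  29  29  31  30  38  35  31  34  34  52  81]
191 [117 113 113 112 115 113 113 113 115 116 114  93  88  99  99  98 104 113
 112  92  44  35  41  85 116 112 111 112 113 114]
194 [113 116 109 109 109 112 113 107 105 110  96  94 101  94 102 109 112 108
  94  49   4   7  23  82 111 111 111 112 112 110]
197 [108 107 107 106 109 108 108 103 106 103  74  19  52  92 110 107 108 110
  83  35   3  19  40  88 108 111 113 112 111 115]
200 [109 109 112 106 113 110 112 108 106  72  13  11  61  97 112 112 114 118
  81  22  11   7  5
[... 2083 characters left out ...]
0 111 116
 112 115 115  79  28  13  10  62 103 116 105  69  36  38  67  72  93 108
 111 109 109 109 107 107 106 106 106 104]
212 [110 108 111 107 110 107 108 106 104 105 106 103 102 104 106 102 104 104
 106 105 104  84  49  32  37  83 107 104 105  97  97  98  77  64  94 104
 107 106 102 102 104 105 103 100 104  97]
215 [112 112 113 111 113 113 115 112 116 113 116 108 116 113 116  94  70  71
  74  98 120  76  42  31  38  94 112 109 139  99  54 102  96  82  52  39
  91 119 115 118 120 117 115 117 114 114]
218 [111 103 106 109 107 107 107 102 106 108 108  90  64  38  41  38  37  97
  80  40  27  36  36  33  28  32  31  30 100 155 156  99  57  51  53  46
  47  68  78  79  90  95 134 158 157 158]
```

{"api": "play_rows", "payload": {"series": [{"tx":-0.001,"ty":-0.04,"tz":0,"turn":0},{"tx":-0.001,"ty":-0.04,"tz":0,"turn":0},{"tx":-0.001,"ty":-0.04,"tz":0,"turn":0},{"tx":-0.001,"ty":-0.04,"tz":0,"turn":0},{"tx":-0.001,"ty":-0.04,"tz":0,"turn":0},{"tx":-0.001,"ty":-0.04,"tz":0,"turn":0},{"tx":0,"ty":0,"tz":-0.04,"turn":0},{"tx":0,"ty":0,"tz":-0.04,"turn":0},{"tx":0,"ty":0,"tz":-0.02,"turn":0},{"tx":0,"ty":0,"tz":0,"turn":0}], "gripper": 0.85}}

```text
time_s: 7.85
position: [0.506, -0.1115, 0.2184]
tcp_rot: [[-0.12, -0.993, -0.008], [-0.993, 0.12, 0.004], [-0.003, 0.008, -1.0]]
force: [-0.4, 0.5, 0.0]
opening: 0.851
```

```bash
python3 view.py 8 scene,160,130,5
python3 - <<'E'
from h import *
from rig import vision,bot
p=vision.capture('scene'); s=bot.read_state(); im=cv2.imread('pics/scene8.png')
X=np.array(s['position']); x=np.array(s['tcp_rot'])[:,0]; print(X,x)
for z in (X[2]-.0697,.06):
  for d in (-.037,0,.037):
    Y=X+d*x; Y[2]=z; u=(proj(p,Y)-[160,130])*5+2; cv2.circle(im,tuple(int(t) for t in u),3,(0,255,0) if z>.07 else (0,0,255),-1)
cv2.imwrite('pics/scene8m.png',im)
E
```

```text
7.9 [ 0.50709208 -0.11190907  0.22000209] [-0.01413779 -0.40408289  0.19393228] 0.8501638482631972
[ 0.50795539 -0.1122103   0.22119064] [-1.19286939e-01 -9.92859543e-01 -7.45015105e-04]
```

View pics/scene8m.png

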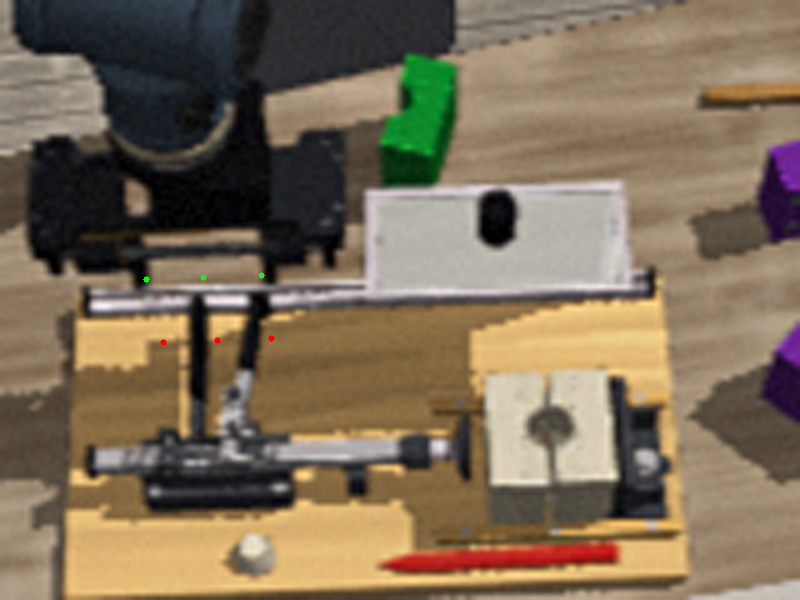

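{"api": "play_rows", "payload": {"series": [{"tx":0,"ty":0,"tz":-0.04,"turn":0},{"tx":0,"ty":0,"tz":-0.04,"turn":0},{"tx":0,"ty":0,"tz":-0.03,"turn":0},{"tx":0,"ty":0,"tz":-0.015,"turn":0},{"tx":0,"ty":0,"tz":-0.0115,"turn":0},{"tx":0,"ty":0,"tz":0,"turn":0}], "gripper": 0.85}}

```text
time_s: 8.55
position: [0.5084, -0.1124, 0.1125]
tcp_rot: [[-0.119, -0.993, -0.0], [-0.993, 0.119, 0.0], [-0.0, 0.0, -1.0]]
force: [-0.4, 0.5, 0.1]
opening: 0.852
```

```bash
python3 view.py 9 scene,160,130,5
```

```text
8.6 [ 0.50863633 -0.11257067  0.11315651] [-0.24659141  1.02463415 -0.1209878 ] 0.8492528860755291
```

View pics/scene9.png

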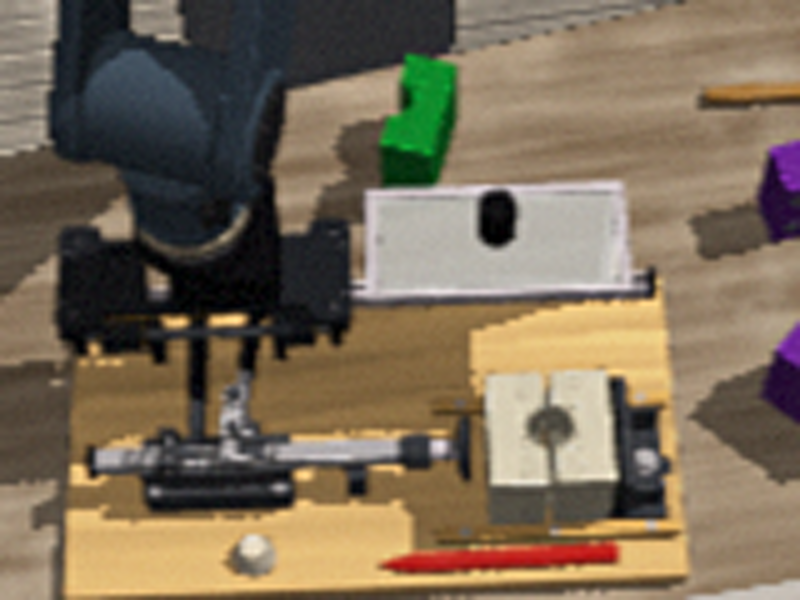

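```bash
python3 view.py 10 scene,205,195,10 top,200,130,5
```

```text
8.7 [ 0.50886994 -0.11271297  0.11367836] [-0.52937935 -0.74439876 -0.53272859] 0.8454513548262016
```

{"api": "play_rows", "payload": {"series": [{"tx":-0.0005,"ty":-0.005,"tz":0,"turn":0},{"tx":0,"ty":0,"tz":0,"turn":0},{"tx":0,"ty":0,"tz":0,"turn":0},{"tx":0,"ty":0,"tz":0,"turn":0},{"tx":0,"ty":0,"tz":0,"turn":0},{"tx":0,"ty":0,"tz":0,"turn":0},{"tx":0,"ty":0,"tz":0,"turn":0},{"tx":0,"ty":0,"tz":0,"turn":0}], "gripper": 0.2}}

```text
time_s: 9.5
position: [0.507, -0.1165, 0.1128]
tcp_rot: [[-0.118, -0.993, -0.002], [-0.993, 0.118, -0.0], [0.0, 0.002, -1.0]]
force: [-3.5, 0.1, 5.5]
opening: 0.355
```

```bash
python3 view.py 11 scene,160,130,5 top,200,130,5
```

```text
9.6 [ 0.50702001 -0.11654812  0.11276654] [-2.91794284 -0.17603619  5.12932862] 0.35151418925101324
```

View pics/scene10.png

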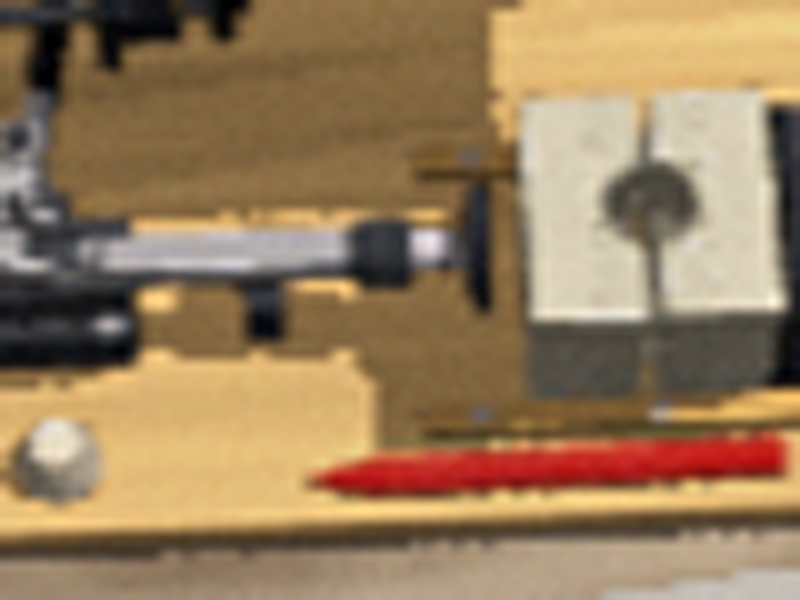

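View pics/scene11.png

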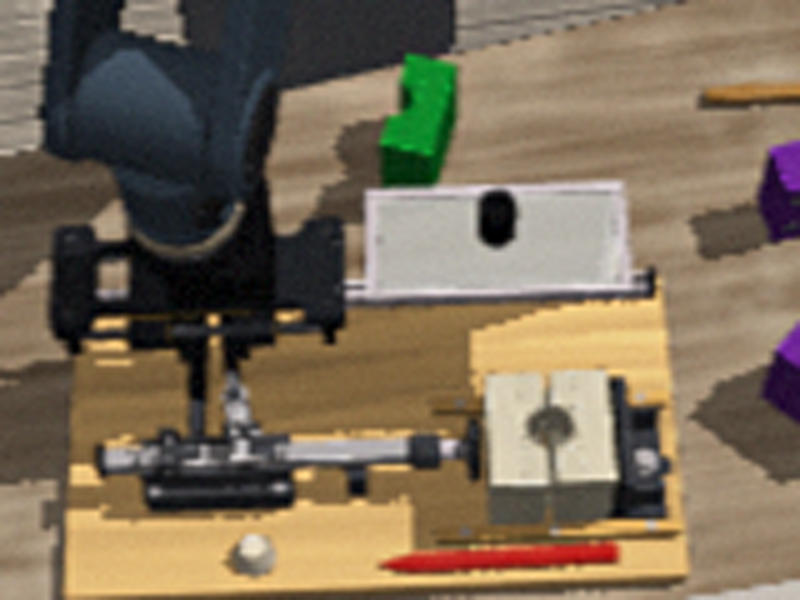

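View pics/top11.png

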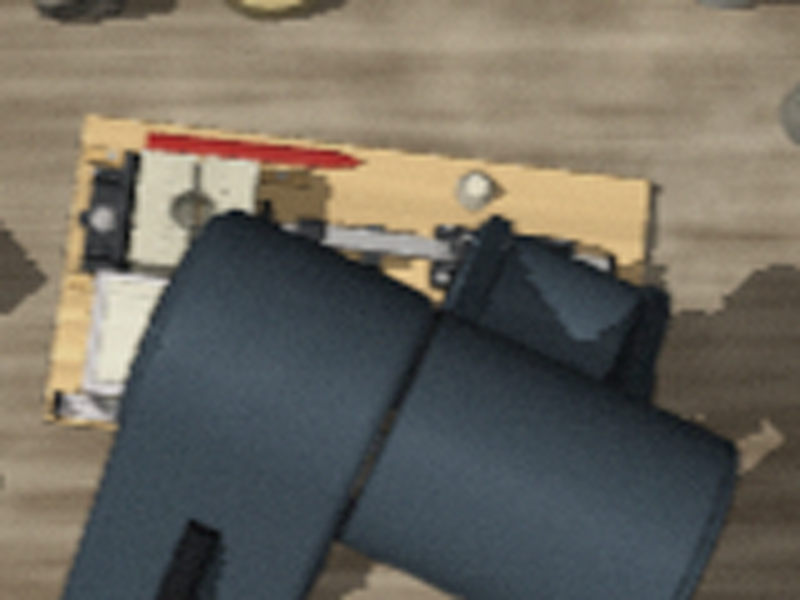

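{"api": "play_rows", "payload": {"series": [{"tx":0,"ty":0,"tz":0,"turn":0},{"tx":0,"ty":0,"tz":0,"turn":0},{"tx":0,"ty":0,"tz":0,"turn":0},{"tx":0,"ty":0,"tz":0,"turn":0},{"tx":0,"ty":0,"tz":0,"turn":0},{"tx":0,"ty":0,"tz":0,"turn":0},{"tx":0,"ty":0,"tz":0,"turn":0}], "gripper": 0.8}}

```text
time_s: 10.3
position: [0.5082, -0.1169, 0.1127]
tcp_rot: [[-0.119, -0.993, 0.001], [-0.993, 0.119, -0.001], [0.001, -0.001, -1.0]]
force: [-0.5, 0.4, -0.1]
opening: 0.79
```

{"api": "play_rows", "payload": {"series": [{"tx":0,"ty":0,"tz":0,"turn":0},{"tx":0,"ty":0,"tz":0,"turn":0},{"tx":0,"ty":0,"tz":0,"turn":0},{"tx":0,"ty":0,"tz":0,"turn":0},{"tx":0,"ty":0,"tz":0,"turn":0},{"tx":0,"ty":0,"tz":0,"turn":0},{"tx":0,"ty":0,"tz":0,"turn":0},{"tx":0,"ty":0,"tz":0,"turn":0}], "gripper": 0.2}}

```text
time_s: 11.1
position: [0.5065, -0.1165, 0.1125]
tcp_rot: [[-0.118, -0.993, -0.003], [-0.993, 0.118, 0.0], [0.0, 0.003, -1.0]]
force: [-4.3, -1.0, 2.2]
opening: 0.356
```

```bash
python3 view.py 12 scene,205,195,10
python3 - <<'E'
import cv2,numpy as np
q=[]
for t in (10,11,12):
    g=cv2.cvtColor(cv2.imread(f'pics/scene{t}_raw.png'),cv2.COLOR_BGR2GRAY)
    print(t,'bar',g[219:221,205:260].mean(0).astype(int)); print('mould',g[214:217,250:290].mean(0).astype(int)); print('side',g[228:232,250:290].mean(0).astype(int))
    im=cv2.resize(cv2.imread(f'pics/scene{t}_raw.png')[205:240,225:295],None,fx=8,fy=8,interpolation=cv2.INTER_CUBIC);q.append(im[:190])
cv2.imwrite('pics/cmp12.png',np.vstack(q))
E
```

```text
11.15 [ 0.5065294  -0.11648887  0.11253657] [-4.70276347 -0.04073289  2.92142005] 0.3546284400777347
10 bar [179 173 113  68  69  70  70  91 144 129 143 172 173 175 176 173 175 172
 173 173 174 172 175 175 176 177 176 175 177 174 176 176 179 180 136  73
  51  59  57  52  64 160 198 195 129  83  60  35  36  90 116 101 105 183
 209]
mould [100  66  51  48  86 101 103 150 197 207 207 205 205 210 199 134  77  75
  88  77  80  83  75  71 116 184 206 207 204 204 208 214 142  32  47  66
  42  28  33  29]
side [106 107 107 105 105 106 105  93  78  75  75  77  75  75  77  75  74  74
  73  88  85  74  75  76  77  74  77  78  78  79  79  81  51  15  18  23
  25  27  32  34]
11 bar [ 72  99 164 200 141  64  70  74  74  80 136 135 153 174 176 175 174 175
 173 173 174 174 174 176 176 176 176 175 177 175 177 177 175 176 181 179
 120  49  49  57  60  59  64 162 193 155  82  73  55  31  33  79 109 182
 211]
mould [103 105 103  67  46  48  89 152 196 207 207 207 204 209 200 136  76  77
  88  79  80  84  75  71 118 183 207 206 206 205 209 214 140  33  49  63
  43  30  32  33]
side [106 106 106 105 107 105 107  92  78  76  76  76  77  74  75  76  73  74
  76  89  84  74  76  75  74  74  78  78  77  79  80  80  51  18  17  23
  23  27  31  33]
12 bar [ 72  98 165 199 143  62  67  74  74  81 138 137 144 165 173 174 175 176
 174 174 172 172 173 174 175 178 174 175 175 177 177 175 177 178 178 178
 182 143  73  46  54  57  57  57 100 171 194 126  76  62  33  18  72 182
 214]
mould [103 105 105 103  78  36  28 134 200 208 205 206 204 209 200 136  76  78
  90  77  79  84  75  72 116 183 205 206 206 205 208 215 140  32  47  64
  42  28  31  33]
side [107 106 108 105 104 106 107  91  78  78  76  76  75  75  76  74  73  77
  75  88  85  75  75  75  76  75  76  79  77  78  80  80  51  17  17  22
  25  26  34  33]
```

View pics/cmp12.png

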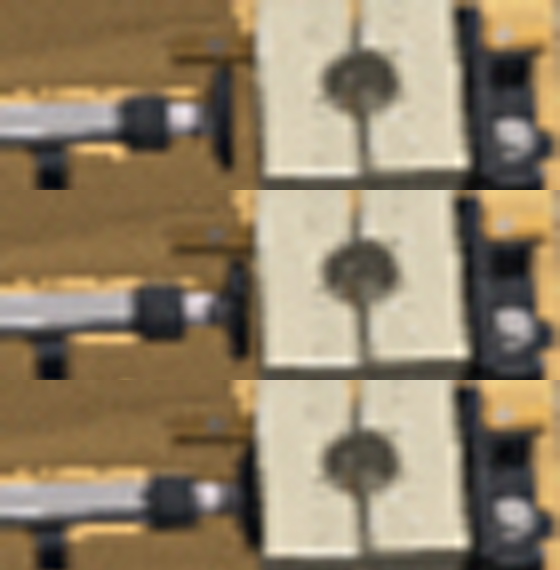

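{"api": "play_rows", "payload": {"series": [{"tx":0,"ty":0,"tz":0,"turn":0},{"tx":0,"ty":0,"tz":0,"turn":0},{"tx":0,"ty":0,"tz":0,"turn":0},{"tx":0,"ty":0,"tz":0,"turn":0},{"tx":0,"ty":0,"tz":0,"turn":0},{"tx":0,"ty":0,"tz":0,"turn":0},{"tx":0,"ty":0,"tz":0,"turn":0}], "gripper": 0.8}}

```text
time_s: 11.85
position: [0.5083, -0.1169, 0.1129]
tcp_rot: [[-0.119, -0.993, 0.001], [-0.993, 0.119, -0.001], [0.001, -0.001, -1.0]]
force: [0.2, 0.3, -0.5]
opening: 0.789
```

{"api": "play_rows", "payload": {"series": [{"tx":0,"ty":0,"tz":0,"turn":0},{"tx":0,"ty":0,"tz":0,"turn":0},{"tx":0,"ty":0,"tz":0,"turn":0},{"tx":0,"ty":0,"tz":0,"turn":0},{"tx":0,"ty":0,"tz":0,"turn":0},{"tx":0,"ty":0,"tz":0,"turn":0},{"tx":0,"ty":0,"tz":0,"turn":0},{"tx":0,"ty":0,"tz":0,"turn":0}], "gripper": 0.2}}

```text
time_s: 12.65
position: [0.5065, -0.1165, 0.1126]
tcp_rot: [[-0.119, -0.993, -0.003], [-0.993, 0.119, 0.0], [0.0, 0.003, -1.0]]
force: [-4.9, -1.6, 4.2]
opening: 0.355
```

```bash
cat > cmp.py <<'E'
import cv2,numpy as np,sys
q=[]
for t in sys.argv[2:]:
    g=cv2.cvtColor(cv2.imread(f'pics/scene{t}_raw.png'),cv2.COLOR_BGR2GRAY)
    print(t,'bar',g[219:221,236:260].mean(0).astype(int)); print('mould',g[214:217,250:290].mean(0).astype(int)); print('low',g[222:224,250:290].mean(0).astype(int))
    im=cv2.resize(cv2.imread(f'pics/scene{t}_raw.png')[205:240,225:295],None,fx=8,fy=8,interpolation=cv2.INTER_CUBIC);q.append(im[:190])
cv2.imwrite(f'pics/{sys.argv[1]}.png',np.vstack(q))
E
python3 view.py 13 scene,205,195,10; python3 cmp.py cmp13 10 12 13
```

```text
12.7 [ 0.50654169 -0.11649416  0.11257223] [-4.88829758 -0.58056704  3.61643261] 0.3521829962145064
10 bar [176 179 180 136  73  51  59  57  52  64 160 198 195 129  83  60  35  36
  90 116 101 105 183 209]
mould [100  66  51  48  86 101 103 150 197 207 207 205 205 210 199 134  77  75
  88  77  80  83  75  71 116 184 206 207 204 204 208 214 142  32  47  66
  42  28  33  29]
low [106  70  26  23  89 109 100  92 180 212 210 210 208 209 206 203 202 205
 202 165 102 182 210 205 202 201 205 208 208 208 210 213 189 101  41  59
  67  98 133 154]
12 bar [175 177 178 178 178 182 143  73  46  54  57  57  57 100 171 194 126  76
  62  33  18  72 182 214]
mould [103 105 105 103  78  36  28 134 200 208 205 206 204 209 200 136  76  78
  90  77  79  84  75  72 116 183 205 206 206 205 208 215 140  32  47  64
  42  28  31  33]
low [ 98 108 109 111  78  38  11  50 180 213 212 209 209 207 204 202 201 204
 204 163 105 179 209 204 201 203 204 210 207 209 210 213 189 103  39  57
  67  97 137 156]
13 bar [173 177 177 178 176 178 179 180 116  49  50  56  57  55  76 163 193 150
  85  67  47  22  45 187]
mould [ 93  98 103 101 106 119  78  27  41 174 211 208 206 204 207 207 163  97
  76  77  83  85  76  71 119 184 206 206 205 205 208 215 140  35  49  65
  44  29  29  32]
low [ 47  90 106 110 108  97  51  17  30 160 206 212 208 208 210 212 207 201
 201 203 206 202 200 200 199 202 206 209 207 209 210 212 188 102  40  57
  69  96 136 151]
```

View pics/cmp13.png

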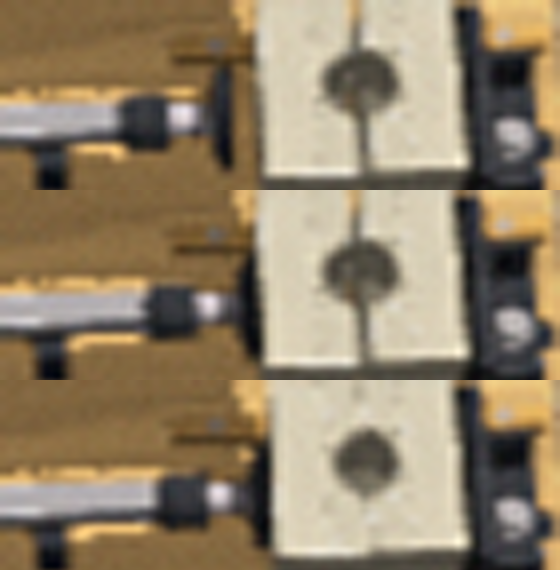

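{"api": "play_rows", "payload": {"series": [{"tx":0,"ty":0,"tz":0,"turn":0},{"tx":0,"ty":0,"tz":0,"turn":0},{"tx":0,"ty":0,"tz":0,"turn":0},{"tx":0,"ty":0,"tz":0,"turn":0},{"tx":0,"ty":0,"tz":0,"turn":0},{"tx":0,"ty":0,"tz":0,"turn":0},{"tx":0,"ty":0,"tz":0,"turn":0}], "gripper": 0.8}}

```text
time_s: 13.4
position: [0.5083, -0.117, 0.1128]
tcp_rot: [[-0.119, -0.993, 0.001], [-0.993, 0.119, -0.001], [0.001, -0.001, -1.0]]
force: [0.2, -0.1, -0.1]
opening: 0.79
```

```bash
python3 view.py 13r scene,205,195,10
```

```text
13.45 [ 0.50809994 -0.11687217  0.11279338] [-0.15775978 -0.23140601  0.06968118] 0.7933571034825238
```

{"api": "play_rows", "payload": {"series": [{"tx":0,"ty":0,"tz":0,"turn":0},{"tx":0,"ty":0,"tz":0,"turn":0},{"tx":0,"ty":0,"tz":0,"turn":0},{"tx":0,"ty":0,"tz":0,"turn":0},{"tx":0,"ty":0,"tz":0,"turn":0},{"tx":0,"ty":0,"tz":0,"turn":0},{"tx":0,"ty":0,"tz":0,"turn":0},{"tx":0,"ty":0,"tz":0,"turn":0}], "gripper": 0.2}}

```text
time_s: 14.25
position: [0.5064, -0.1165, 0.1125]
tcp_rot: [[-0.119, -0.993, -0.003], [-0.993, 0.119, 0.0], [-0.0, 0.003, -1.0]]
force: [-4.5, -2.4, 3.3]
opening: 0.35
```

```bash
python3 view.py 14 scene,205,195,10; python3 cmp.py cmp14 13 13r 14
```

```text
14.3 [ 0.50640221 -0.11649632  0.11254587] [-5.355923   -1.25715764  2.88409264] 0.35641724219817394
13 bar [173 177 177 178 176 178 179 180 116  49  50  56  57  55  76 163 193 150
  85  67  47  22  45 187]
mould [ 93  98 103 101 106 119  78  27  41 174 211 208 206 204 207 207 163  97
  76  77  83  85  76  71 119 184 206 206 205 205 208 215 140  35  49  65
  44  29  29  32]
low [ 47  90 106 110 108  97  51  17  30 160 206 212 208 208 210 212 207 201
 201 203 206 202 200 200 199 202 206 209 207 209 210 212 188 102  40  57
  69  96 136 151]
13r bar [175 176 177 176 178 177 178 183 114  46  48  56  56  57  82 164 193 143
  75  61  43  22  47 187]
mould [ 93 101 104 103 107 114  71  23  43 175 213 208 206 204 207 206 162  99
  76  77  83  84  77  70 118 184 206 206 207 203 208 215 140  33  48  65
  44  30  32  33]
low [ 51  93 109 111 110  97  55  17  33 161 208 211 210 209 210 213 207 202
 201 202 209 212 207 202 200 202 206 207 208 208 209 212 189 103  41  59
  68  99 132 151]
14 bar [175 177 177 176 177 177 179 179 181 131  62  47  55  58  57  60 127 130
  79  91  70  23  34 154]
mould [ 95  91 100 102 108 123  82  29  43 184 215 206 204 206 206 210 177 109
  73  75  81  81  78  70  86 166 202 206 206 205 207 212 141  40  46  63
  44  29  32  32]
low [ 46  47  80 105 110 107  77  29  17  86 189 213 208 207 210 208 200 201
 202 202 199 190 192 200 202 202 206 208 210 207 208 212 206 124  40  58
  68  98 133 154]
```

View pics/cmp14.png

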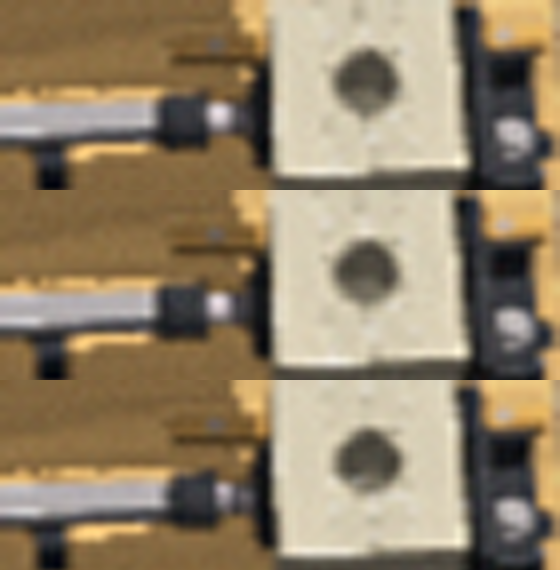

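{"api": "play_rows", "payload": {"series": [{"tx":0,"ty":0,"tz":0,"turn":0},{"tx":0,"ty":0,"tz":0,"turn":0},{"tx":0,"ty":0,"tz":0,"turn":0},{"tx":0,"ty":0,"tz":0,"turn":0}], "gripper": 0.2}}

```text
time_s: 14.7
position: [0.5064, -0.1165, 0.1126]
tcp_rot: [[-0.119, -0.993, -0.003], [-0.993, 0.119, 0.0], [-0.0, 0.003, -1.0]]
force: [-5.6, -1.0, 3.3]
opening: 0.36
```

```bash
python3 view.py 15 scene,225,200,15 top,200,130,5; python3 cmp.py cmp15 14 15
```

```text
14.8 [ 0.50640032 -0.11647795  0.11254208] [-5.15234432 -1.82257943  3.55639222] 0.35394528872769604
14 bar [175 177 177 176 177 177 179 179 181 131  62  47  55  58  57  60 127 130
  79  91  70  23  34 154]
mould [ 95  91 100 102 108 123  82  29  43 184 215 206 204 206 206 210 177 109
  73  75  81  81  78  70  86 166 202 206 206 205 207 212 141  40  46  63
  44  29  32  32]
low [ 46  47  80 105 110 107  77  29  17  86 189 213 208 207 210 208 200 201
 202 202 199 190 192 200 202 202 206 208 210 207 208 212 206 124  40  58
  68  98 133 154]
15 bar [174 177 176 177 176 178 177 177 181 131  61  48  56  58  56  62 125 130
  79  89  70  22  33 153]
mould [ 93  91 101 102 105 124  84  28  43 182 216 207 205 205 205 207 175 108
  75  75  82  82  76  71  87 168 203 206 206 204 207 212 142  37  48  65
  44  30  35  30]
low [ 48  46  79 107 111 111  73  30  18  85 184 212 210 209 208 206 203 199
 202 202 200 187 195 201 200 200 205 208 206 207 209 213 206 124  42  57
  70  98 135 148]
```

View pics/scene15.png

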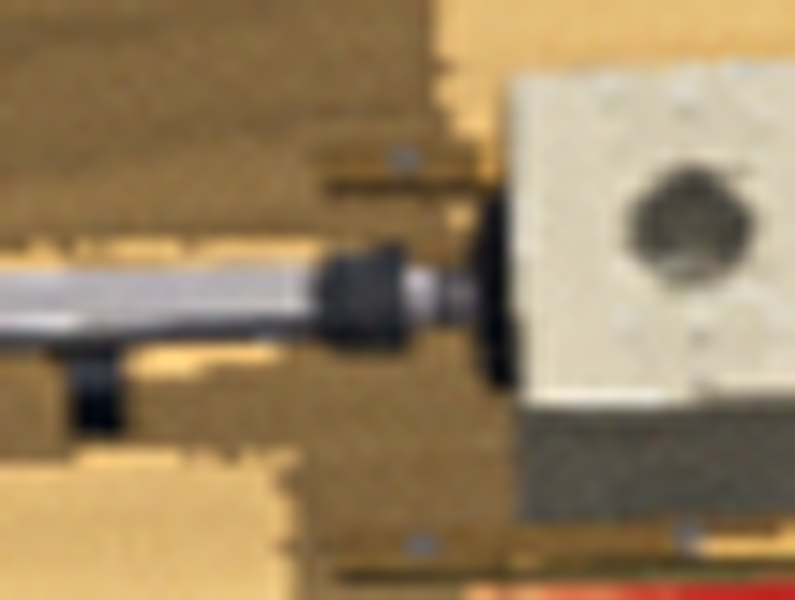

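View pics/scene15_raw.png

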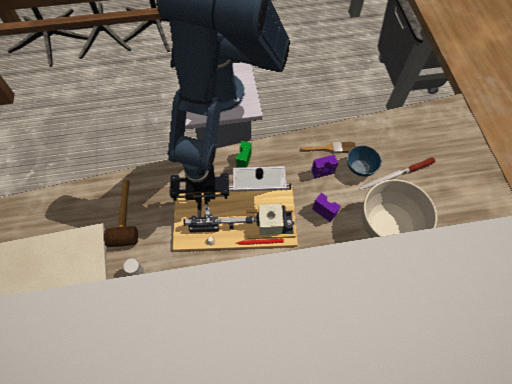

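```bash
python3 -c "
from rig import bot
print(bot.hand_in()); s=bot.read_state(); print(s['time_s'],s['opening'],s['force'])"
```

```text
the job is handed in; nothing more can be done
None
the job is handed in; nothing more can be done
```

I slid the guard along its track to its end stop, where the push force rose to about 14 N and it stopped moving. I then pumped the trigger four full times from above. I handed in at about 15 s, still squeezing. No verdict was reported.

**Squeeze:** the last opening reading was 0.354, about 31 mm, so trigger and handle were squeezed fully home. Wrist force was under 7 N during the squeezes.

**Mould:** the halves are closed. At the fourth pump the mould shifted only about 1 mm while the stem sank visibly, so it is tight against the stop. The picture stayed the same over 0.5 s of holding.

**Foot:** the stem is about 5 mm into its cup, and the gauge ring still shows outside it. A fifth pump would have brought the ring to the cup's edge, so I stopped.

**Disagreement:** one camera pixel covers about 3 mm, so the depth is uncertain. Different ways of reading it gave 3 to 7 mm, all short of the ring's 10.5 mm.

**Other checks:** in the last overview picture the other things on the bench look unmoved. I could not check the foot from above because the arm hid it.

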